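# Fill the canister row and hold the sprung keeper arm back

## Robot

A 6-joint arm with a two-finger parallel gripper is mounted at the origin on the work surface. World frame = base frame: x ahead of the robot, y to its left, z up, the work surface at z = 0. Lengths are in m, angles in rad, forces in N, time in s.
With the tool pointing down it reaches from about 0.35 to 0.975 m from the base axis. Payload 4.9 kg.
Tool frame: the origin (TCP) lies at the very end of the fingers, on their centre line; the grasp point (between the pads) lies 19 mm behind it (ctrl.grip_point_offset is the distance from the TCP to the grasp point, in m); z points along the fingers, y is the line along which they close (so a half turn about z gives the same grasp; the last joint's range is limited). The gripper opens to 85 mm and grips with 20 to 120 N. Pads are 22 mm wide; open, the fingers measure 114 mm over their backs; the gripper's body (76 mm by 85 mm) begins 54 mm behind the grasp point. The pads swing forward as they close: fully open they stand 13 mm farther back than shut.
Start: joints at [-1.228, 0.053, 1.613, -0, 1.476, -0.119], TCP at [0.278, -0.56, 0.231] pointing down, gripper open.
Joint ranges: [-3.01, 3.01], [-1.01, 2.22], [0.06, 2.58], [-1.02, 4.17], [0.09, 2.62], [-3.14, 3.14]. Speed limits (rad/s): [2.57, 2.57, 3.14, 3.14, 3.14, 3.14].

## Interface

Orientations are given as a rotation vector (axis times angle).
In Python, from station import ctrl gives the robot as it stands.
- The arm moves only by the tool send_rows, never from a script. Its argument "rows" is a list of rows, each a list of 3 entries, a list of its own where there are three numbers: the finger opening in cm, from 0 to 8.54, then the shift along the tool's x, y, z in cm, then the turn about the tool's z in degrees. A call has 1 to 10 rows; each row shifts and turns the commanded pose from where the row before left it, along the tool's axes as they then stand; what a row does not reach is not made up. A row lasts 1/8 s, in which the tool goes at most 62.5 mm and 10.7 degrees, less where a joint would pass 70% of its speed; a pose out of reach is approached as far as the arm can. A call with a gripper value outside its range is refused whole. The fingers move at their own pace and stop on an object; "newtons" is the grip in N (left out, the last holds). Time passes only in rows, so rows that do not move let the fingers close. It gives the time, the measured TCP pose, the force, the opening and the grip force at its end, in the units of the state.
- ctrl.get_obs(): the state, without advancing time (a new reading comes with each control period).
- ctrl.get_image(name): name is "side" or "top" or "wrist"; returns a dict with "frame" (420x560x3 uint8, red, green, blue), "range_z" (420x560 float32, m along the optical axis (not along the pixel's ray), 0 where there is no reading), "fx", "fy", "cx", "cy" (pixels), "cam_to_world" (4x4, takes a point from camera to world coordinates). Camera axes: x right, y down, z forward; pixel columns grow to the right and rows downward; lengths in m; the calibration is good to about 2 mm. A picture is of the moment at which its call begins.
- ctrl.finish_job(): hands the job in; it is judged then, once.
The state is a dict: "t": time; "q": joint angles; "dq": joint speeds; "effort": joint torques, N m; "tool_pos": TCP position; "tool_rot": TCP orientation; "contact_force": force on the tool from outside, world axes, zero at the start; "wrist_torque": the same for the moment, N m; "opening": finger opening in m; "grip_force": force on a finger pad.
Only numpy, scipy, OpenCV 4.12 (cv2) and the standard library are available. Lean on these libraries where they do the work, as an engineer would, in place of code of your own. Each camera call takes 0.05 s, during which the arm holds its last target. There are 200 camera calls.

## Task

Stand the two loose canisters in the two empty places of the rack, so that all four stand upright in one neat row, and leave the two that already stand there where they are. Then push the rack's sprung keeper arm back towards the row by the upright idler block at its free end, past the click of its pawl, and hold it there: the pawl does not lock, so finish while still holding the arm back with the fingers on the block. Leave the other things on the desk alone.

Things in the scene. Friction and masses are not known exactly. Their poses are not given: they have to be found in the camera images.
- rack: fixed plywood board, x -40 to +80 mm, y -230 to +180 mm, 12 mm thick; origin on the desk. y runs along the row to the keeper's hinge, x from the keeper arm (front) to a low rail behind the row (face at x = 61 mm, top 40 mm above the desk). The row's four places: x = 20 mm, y = 90, 30, -30, -90 mm, 12 mm above the desk. A pawl bracket at y = -216 mm is 52 mm high.
- empty_place_1: an empty place of the row, marked by a thin black rubber disc 46 mm across on the board; origin at its centre on the board's top face (12 mm above the desk), where the underside of a canister belongs
- empty_place_2: the other empty place of the row, the same as empty_place_1
- loose_can_1: loose canister standing on the desk: upright closed metal canister with a flat steel lid, plain cylinder 46 mm in diameter and 110 mm high, about 0.2 kg; origin at the centre of its underside, z up
- loose_can_2: the other loose canister standing on the desk: upright closed metal canister with a flat steel lid, plain cylinder 46 mm in diameter and 110 mm high, about 0.2 kg; origin at the centre of its underside, z up
- standing_can_1: canister already standing in the row: upright closed metal canister with a flat steel lid, plain cylinder 46 mm in diameter and 110 mm high, about 0.2 kg; origin at the centre of its underside, z up
- standing_can_2: canister already standing in the row: upright closed metal canister with a flat steel lid, plain cylinder 46 mm in diameter and 110 mm high, about 0.2 kg; origin at the centre of its underside, z up
- keeper (a joint): sprung aluminium bar along the rack's front, turning level; 10 mm thick, 38 to 54 mm above the desk, 330 mm long. 0 = rest, swung out to the robot; grows anticlockwise from above; parallel to the row at 0.36, hard stop 0.38 rad. Spring at the block: 2.5 N at rest, 6 N at the stop. The click adds 2 N from 0.275, tops at 0.31, is wholly past from 0.345.
- hinge (a point): point on the keeper arm's upright hinge axis, 46 mm above the desk, at x = -24 mm, y = +150 mm in the rack's frame
- idler_block (a point): upright grey block on the keeper arm, 300 mm from the hinge axis; 16 mm thick (x, +x is the way it is pushed, to the row), 30 mm wide (y, along the bar to the hinge), 87 mm high. Origin: centre of its underside, 30 mm above the desk (top at 117 mm). Push its broad front (-x) face or pinch it from above; its upper 60 mm stands clear of the bar.
- pawl (a joint): sprung steel pawl slider at the rack's free end: 0 = out, about 0.004 m when the nose of the keeper arm rides over it, then it snaps out again. It does not lock: let go, the arm swings out
- short_jar: bystander, to be left alone: closed glass jar, 60 mm across, 58 mm high
- mug: bystander, to be left alone: white mug, 80 mm across, 90 mm high
- screwdriver: bystander, to be left alone: screwdriver lying on the desk
- torch: bystander, to be left alone: black hand torch about 130 mm long, lying
- tape_measure: bystander, to be left alone: black tape measure case, 70 x 35 x 65 mm

How it is judged:
By the outcome, as a careful person would: the job done as asked, in the order asked, and still so for the second after the job is handed in, while the arm keeps its last pose, push and grip.
It also fails if it takes over 70 s, if anything falls off the work surface, if the arm or the gripper's body presses on something with over 40 N, if the wrist force passes 120 N, or if a joint passes its speed limit or range.

## Working session

There is one attempt and no reset: what is moved stays moved. The work goes in short steps, Python scripts to look and compute and a tool call to move; the robot and the scene stay as the last step left them, time stands still between calls to the robot, and variables do not carry over. Pictures are saved under pics/ and viewed, at most 10 in all, crops included, and the job is handed in when it is done.

Besides the shell and the picture viewer there is one more tool, called after "Emit:" as a command line: name --argument value ..., lists and objects as JSON in quotes. send_rows: Moves the arm, as the interface text tells. Its arguments: {"type":"object","properties":{"rows":{"type":"array","items":{"type":"array"}},"newtons":{"type":"number"}},"required":["rows"]}

```bash
ls; mkdir -p pics
python3 - <<'E'
from station import ctrl
import cv2,numpy as np
for n in ("top","side"):
    m=ctrl.get_image(n); cv2.imwrite(f"pics/{n}0.png",m["frame"][:,:,::-1]); np.savez(f"{n}0.npz",**m)
    print(n,m["fx"],m["cx"],m["cy"],np.round(m["cam_to_world"],3).tolist())
o=ctrl.get_obs();print(o, ctrl.grip_point_offset)
E
```

```text
pics
top 383.67487675382137 281.82092963659005 207.3985445754025 [[-0.015, -0.988, 0.156, 0.362], [-1.0, 0.019, 0.024, -0.044], [-0.026, -0.156, -0.987, 1.023], [0.0, 0.0, 0.0, 1.0]]
side 525.8309502430915 272.9283993479094 210.2243996358836 [[0.945, -0.164, 0.282, 0.128], [-0.326, -0.51, 0.796, -1.122], [0.013, -0.844, -0.535, 0.778], [0.0, 0.0, 0.0, 1.0]]
{'t': 0.1, 'q': array([-1.22802666e+00,  5.33019063e-02,  1.61416874e+00,  3.05545977e-07,
        1.47602459e+00, -1.18983326e-01]), 'dq': array([-1.20855519e-03, -2.14180439e-03, -2.54799135e-03,  7.45349968e-05,
       -2.15796374e-03,  2.49653503e-04]), 'effort': array([-1.42670388e-04, -3.94907463e+01, -3.71362066e+01, -1.31678539e-04,
        3.96042349e-03, -2.08958141e-05]), 'tool_pos': array([ 0.27826385, -0.55899481,  0.23017191]), 'tool_rot': array([-3.05639370e+00, -7.18460619e-01,  3.33028010e-04]), 'contact_force': array([ 0.03665451, -0.49298245, -0.60487183]), 'wrist_torque': array([-0.00035521,  0.08261035,  0.03589475]), 'grip_force': 0.0, 'opening': 0.08538820843485469} 0.0187
```

View pics/top0.png

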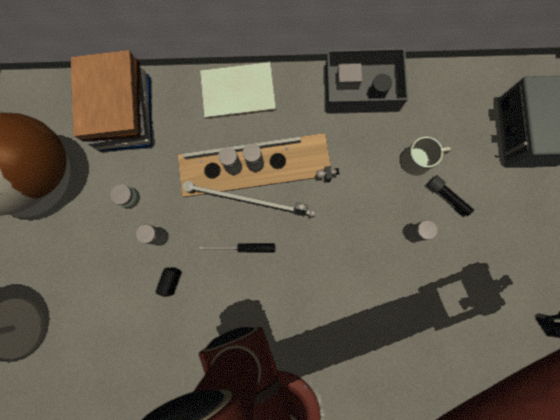

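View pics/side0.png

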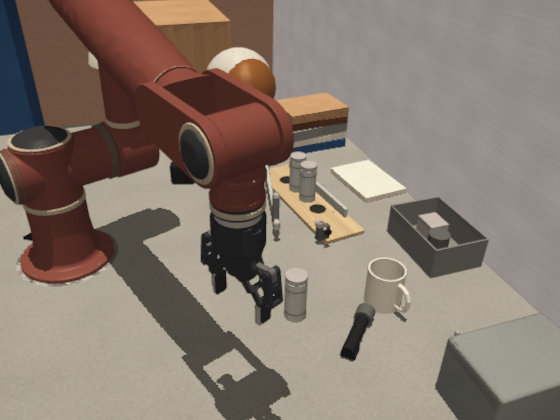

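The top view shows the rack's board spanning (180,195)–(330,137). The empty discs are at (212,171) and (278,161), and the standing cans have their lids at (228,155) and (252,152). The keeper runs from (188,187) to its block at (300,209). Possible loose cans or jar are at (123,195), (147,234) and (428,230). The side view has one can at (296,295). Next I'll measure these from depth.

```bash
cat > h.py <<'E'
import numpy as np,cv2
def cloud(m):
    z=m["range_z"];v,u=np.indices(z.shape)
    p=np.stack([(u-m["cx"])/m["fx"]*z,(v-m["cy"])/m["fy"]*z,z,np.ones_like(z)],-1)@m["cam_to_world"].T
    p[z==0]=np.nan
    return p[...,:3]
def ray(m,u,v,h):
    T=m["cam_to_world"];d=T[:3,:3]@[(u-m["cx"])/m["fx"],(v-m["cy"])/m["fy"],1];return T[:3,3]+d*(h-T[2,3])/d[2]
E
python3 - <<'E'
from h import *
m=np.load("top0.npz");P=cloud(m);g=cv2.cvtColor(m["frame"],cv2.COLOR_RGB2GRAY)
def lid(u,v,r=16):
    s=P[v-r:v+r,u-r:u+r].reshape(-1,3);h=np.nanpercentile(s[:,2],97);k=s[s[:,2]>h-.012]
    (cx,cy),rr=cv2.minEnclosingCircle(k[:,:2].astype(np.float32))
    print((u,v),"h",h.round(3),"c",round(cx,4),round(cy,4),"r",round(rr,4),len(k))
for c in [(123,195),(147,234),(428,230)]:lid(*c)
for c in [(228,155),(252,152)]:lid(*c,r=11)
# discs: dark blobs
roi=np.zeros_like(g);roi[135:200,178:335]=1
b=((g<45)&(roi>0)).astype(np.uint8)
n,l,st,ce=cv2.connectedComponentsWithStats(b)
for i in range(1,n):
    if st[i,4]>40: print("dark",st[i],ce[i].round(1),ray(m,*ce[i],.012).round(4))
# board
hsv=cv2.cvtColor(m["frame"],cv2.COLOR_RGB2HSV)
w=((hsv[...,1]>90)&(hsv[...,0]<25)&(roi>0)).astype(np.uint8)
c=max(cv2.findContours(w,0,2)[0],key=cv2.contourArea);pts=np.array([ray(m,*p[0],.012)[:2] for p in c],np.float32)
R=cv2.minAreaRect(pts*1000);print("board",R,cv2.boxPoints(R).round(0).tolist())
for (u,v) in [(300,209),(302,206),(298,209),(311,214),(188,187),(240,198)]:print((u,v),P[v,u].round(3))
E
```

```text
(123, 195) h 0.059 c 0.5588 0.3991 r 0.027 342
(147, 234) h 0.111 c 0.45 0.309 r 0.0232 295
(428, 230) h 0.111 c 0.4482 -0.3641 r 0.0233 314
(228, 155) h 0.124 c 0.6358 0.1103 r 0.0231 281
(252, 152) h 0.123 c 0.6432 0.0512 r 0.0229 273
dark [270 154  15  14 168] [277.3 160.6] [ 0.6516 -0.009   0.012 ]
dark [205 163  15  15 168] [212.  170.2] [0.6287 0.1694 0.012 ]
board ((641.6476440429688, 55.26661682128906), (120.63795471191406, 408.70654296875), 7.21050500869751) [[556.0, 250.0], [607.0, -155.0], [727.0, -140.0], [676.0, 266.0]]
(300, 209) [ 0.502 -0.065  0.113]
(302, 206) [ 0.509 -0.07   0.115]
(298, 209) [ 0.502 -0.06   0.113]
(311, 214) [ 0.497 -0.094  0.058]
(188, 187) [0.574 0.222 0.056]
(240, 198) [0.542 0.087 0.054]
```

Heights and radii match the given sizes. Loose cans are at (0.450, 0.309) and (0.448, -0.364), with the jar at (0.559, 0.399). The empty places are at (0.629, 0.169) and (0.652, -0.009). The rack is turned about 7.2°, so I'll grip across the row.

Emit:
send_rows --rows '[[8.5,[0,0,0],-10.1],[8.5,[0,0,0],-10.1],[8.5,[0,0,0],-10.1],[8.5,[0,0,0],-10.1],[8.5,[0,0,0],-10.1],[8.5,[0,0,0],-10.1],[8.5,[0,0,0],-10.1],[8.5,[2.9,3.2,0],0],[8.5,[2.9,3.2,0],0],[8.5,[2.9,3.2,0],0]]' --newtons 30

```text
t: 1.35
tool_pos: [0.3634, -0.46, 0.2306]
tool_rot: [-2.078, -2.355, -0.001]
contact_force: [0.1, 0.4, 0.5]
opening: 0.0849
grip_force: 0.0
```

Emit:
send_rows --rows '[[8.5,[2.9,3.2,0],0],[8.5,[2.9,3.2,0],0],[8.5,[2.8,3.3,0],0],[8.5,[0,0,0],0],[8.5,[0,0,0],0]]'

```text
t: 1.98
tool_pos: [0.4481, -0.3638, 0.2309]
tool_rot: [-2.078, -2.356, 0.001]
contact_force: [0.0, 1.1, -0.2]
opening: 0.0852
grip_force: 0.0
```

```bash
cat >> h.py <<'E'
from scipy.spatial.transform import Rotation as R
YAW=7.25
def to(ctrl,x,y,z,yaw=YAW):
    o=ctrl.get_obs();M=R.from_rotvec(o["tool_rot"]).as_matrix()
    a=np.degrees(np.arctan2(M[1,1],M[0,1]))
    print("t",round(o["t"],2),"tcp",o["tool_pos"].round(4),"z",M[:,2].round(3),"yaw",a.round(2),"turn",round(a-yaw,2),"shift cm",(M.T@(np.array([x,y,z])-o["tool_pos"])*100).round(2),"F",o["contact_force"].round(1),"open",round(o["opening"],4),"grip",round(o["grip_force"],1))
E
python3 - <<'E'
from h import *;from station import ctrl
to(ctrl,.4482,-.3641,.068)
m=ctrl.get_image("wrist");cv2.imwrite("pics/w1.png",m["frame"][:,:,::-1])
P=cloud(m);k=P[(P[...,2]>.1)&(P[...,2]<.118)&(np.hypot(P[...,0]-.448,P[...,1]+.364)<.06)]
print(len(k), cv2.minEnclosingCircle(k[:,:2].astype(np.float32)) if len(k) else 0)
E
```

```text
t 1.98 tcp [ 0.4481 -0.3638  0.2309] z [-0.001  0.    -1.   ] yaw 7.18 turn -0.07 shift cm [-0.03  0.02 16.29] F [ 0.   1.1 -0.2] open 0.0852 grip 0.0
2589 ((0.4465739130973816, -0.36562585830688477), 0.023141177371144295)
```

Emit:
send_rows --rows '[[8.5,[0,0,4],0],[8.5,[-0.1,0,4],0],[8.5,[0,0,4],0],[8.5,[0,0,3],0],[8.5,[0,0,1.3],0],[8.5,[0,0,0],0],[4,[0,0,0],0],[4,[0,0,0],0],[4,[0,0,0],0],[4,[0,0,0],0]]'

```text
t: 3.28
tool_pos: [0.449, -0.3657, 0.07]
tool_rot: [2.077, 2.354, -0.002]
contact_force: [-2.6, -0.4, 6.0]
opening: 0.0453
grip_force: 30.2
```

Emit:
send_rows --rows '[[4,[0,0,0],0],[4,[0,0,0],0],[4,[0,0,-1],0],[4,[0,0,-2],0],[4,[0,0,-3],0],[4,[0,0,-4],0],[4,[0,0,0],0]]'

```text
t: 4.15
tool_pos: [0.4507, -0.3668, 0.1738]
tool_rot: [2.072, 2.349, -0.001]
contact_force: [0.6, -0.7, -3.1]
opening: 0.0452
grip_force: 31.3
```

Run:
```python
from h import *;from station import ctrl
to(ctrl,.6516,-.009,.08)
m=ctrl.get_image("wrist");cv2.imwrite("pics/w2.png",m["frame"][:,:,::-1])
```

```text
t 4.15 tcp [ 0.4507 -0.3668  0.1738] z [ 0.007 -0.007 -1.   ] yaw 7.17 turn -0.08 shift cm [33.06 24.35  9.27] F [ 0.6 -0.7 -3.1] open 0.0452 grip 31.3
```

View pics/w2.png

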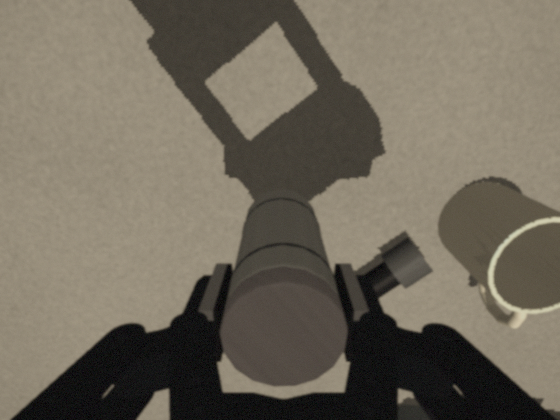

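The can is held, with its lid at (285,330) between the pads. Torch and mug are clear. Now I'll carry it to above the empty place at the hinge-far end.

Emit:
send_rows --rows '[[4,[2,1.5,-1],0],[4,[4,3,-1],0],[4,[4,3,0],0],[4,[4,3,0],0],[4,[4,3,0],0],[4,[4,3,0],0],[4,[4,3,0],0],[4,[4,3,0],0],[4,[2,0.6,0],0],[4,[1,0.3,0],0]]'

```text
t: 5.45
tool_pos: [0.6385, -0.0072, 0.1863]
tool_rot: [-2.075, -2.355, 0.003]
contact_force: [-0.6, -0.5, -3.3]
opening: 0.0451
grip_force: 31.7
```

Emit:
send_rows --rows '[[4,[0,0,0],0],[4,[0,0,0],0],[4,[0,0,0],0]]'

```text
t: 5.82
tool_pos: [0.6394, -0.0093, 0.1885]
tool_rot: [2.08, 2.354, -0.0]
contact_force: [0.3, 0.4, -2.9]
opening: 0.045
grip_force: 31.7
```

```bash
cat > look.py <<'E'
import sys
from h import *;from station import ctrl
# lid centres at height band near given x,y
def lids(name,pts,h0,h1,rad=.04):
    m=ctrl.get_image(name);P=cloud(m)
    for p in pts:
        k=P[(P[...,2]>h0)&(P[...,2]<h1)&(np.hypot(P[...,0]-p[0],P[...,1]-p[1])<rad)]
        if len(k)>30:
            (cx,cy),r=cv2.minEnclosingCircle(k[:,:2].astype(np.float32));print(name,"lid",round(cx,4),round(cy,4),"r",round(r,4),"h",np.median(k[:,2]).round(4),len(k))
        else: print(name,p,"none",len(k))
    return m
E
python3 - <<'E'
from look import *
to(ctrl,.6516,-.009,.082)
m=lids("wrist",[(.6358,.1103),(.6432,.0512)],.115,.13,.032)
g=cv2.cvtColor(m["frame"],cv2.COLOR_RGB2GRAY);cv2.imwrite("pics/w3.png",m["frame"][:,:,::-1])
np.savez("w3.npz",**m)
m=lids("top",[(.6358,.1103),(.6432,.0512)],.115,.13,.03)
P=cloud(m);k=P[(np.hypot(P[...,0]-.6516,P[...,1]+.009)<.03)&(P[...,2]>.02)]
print(len(k),np.median(k,0) if len(k) else 0)
E
```

```text
t 5.83 tcp [ 0.6394 -0.0093  0.1885] z [ 0. -0. -1.] yaw 7.07 turn -0.18 shift cm [-0.12  1.22 10.65] F [ 0.3  0.4 -2.9] open 0.045 grip 31.7
wrist lid 0.6351 0.1088 r 0.0229 h 0.1227 4456
wrist lid 0.6426 0.0498 r 0.0231 h 0.1226 4750
top (0.6358, 0.1103) none 0
top (0.6432, 0.0512) none 0
943 [ 0.64424466 -0.00816789  0.50482315]
```

View pics/w3.png

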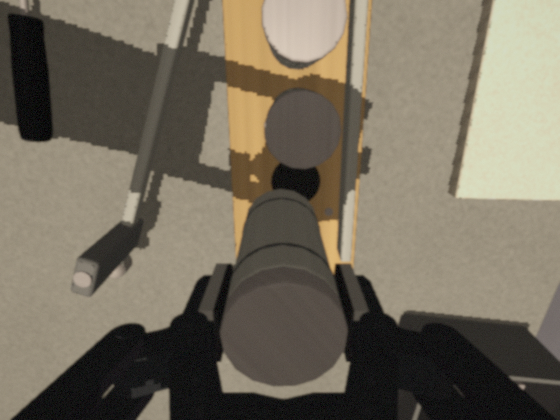

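The held can is just short of its place. The disc is at (296,182), the neighbouring lids are at (303,128) and (303,20), and the keeper block is at (100,262). I'll measure the held can's own lid before lowering.

Run:
```python
from look import *
m=np.load("w3.npz");P=cloud(m)
n=np.hypot(P[...,0]-.6394,P[...,1]+.0093)<.04
z=P[n][:,2];z=z[(z>.15)];h=np.percentile(z,[50,90]);print(h)
k=P[n&(abs(P[...,2]-.2285)<.006)];print(len(k),cv2.minEnclosingCircle(k[:,:2].astype(np.float32)),np.median(k[:,2]))
v,u=np.mgrid[300:380:20,285:286]
print(P[250:390:20,285].round(4), P[330,[235,285,335]].round(4))
# disc blob
hsv=m["frame"].max(2);b=(hsv<30).astype(np.uint8);b[:150]=0;b[205:]=0;b[:,:250]=0;b[:,335:]=0
c=max(cv2.findContours(b,0,1)[0],key=cv2.contourArea);pts=np.array([ray(m,*p[0],.012)[:2] for p in c],np.float32)
pts=pts[pts[:,1]>-.0085-0.0]; print(len(pts)) 
A=np.c_[2*pts,np.ones(len(pts))];s=np.linalg.lstsq(A,(pts**2).sum(1),rcond=None)[0];print("disc",s[:2],np.sqrt(s[2]+s[0]**2+s[1]**2))
```

```text
[0.22952225 0.26885715]
13324 ((0.6384984254837036, -0.0028123061638325453), 0.03950467333197594) 0.22913015483692525
[[ 0.6364  0.0136  0.2071]
 [ 0.6365  0.0127  0.2211]
 [ 0.6368  0.0097  0.2293]
 [ 0.6378  0.0015  0.2286]
 [ 0.6388 -0.0064  0.2291]
 [ 0.6399 -0.0148  0.2293]
 [ 0.6411 -0.0242  0.2289]] [[ 0.6215 -0.0078  0.23  ]
 [ 0.6388 -0.0064  0.2291]
 [ 0.6561 -0.0039  0.2296]]
62
disc [ 0.65029679 -0.01598168] 0.022011175826907207
```

Emit:
send_rows --rows '[[4,[-0.1,0.6,0],0],[4,[-0.1,0.6,0],0],[4,[0,0,3],0],[4,[0,0,3],0],[4,[0,0,2],0],[4,[0,0,1],0],[4,[0,0,0.5],0],[4,[0,0,0.5],0],[4,[0,0,0],0],[4,[0,0,0],0]]'

```text
t: 7.18
tool_pos: [0.6522, -0.0088, 0.0891]
tool_rot: [2.078, 2.355, 0.001]
contact_force: [0.4, -0.3, -2.4]
opening: 0.0458
grip_force: 31.8
```

Run:
```python
from look import *
to(ctrl,.6508,-.0095,.082)
m=ctrl.get_image("wrist");cv2.imwrite("pics/w4.png",m["frame"][:,:,::-1])
```

```text
t 7.17 tcp [ 0.6522 -0.0088  0.0891] z [ 0.001 -0.    -1.   ] yaw 7.16 turn -0.09 shift cm [-0.05 -0.15  0.71] F [ 0.4 -0.3 -2.4] open 0.0458 grip 31.8
```

View pics/w4.png

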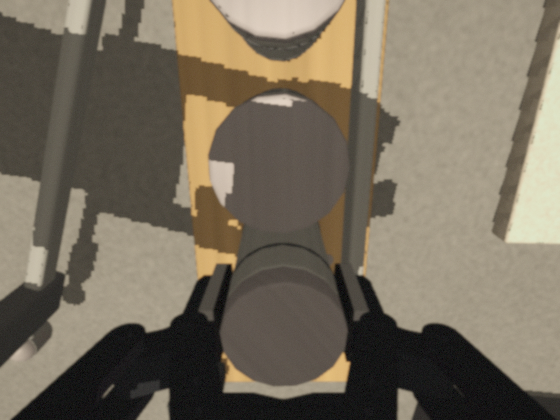

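The held can (lid at 284,330) lines up with its neighbour (279,162) and is about 7 mm above the board. Lowering the rest of the way, then releasing.

Emit:
send_rows --rows '[[4,[0,-0.1,0.3],0],[4,[0,0,0.3],0],[4,[0,0,0.1],0],[4,[0,0,0],0],[4,[0,0,0],0]]'

```text
t: 7.85
tool_pos: [0.6508, -0.0089, 0.082]
tool_rot: [2.078, 2.356, -0.0]
contact_force: [-4.3, -0.3, 5.3]
opening: 0.0454
grip_force: 32.6
```

Run:
```python
from look import *
to(ctrl,.6508,-.0095,.082)
```

```text
t 7.85 tcp [ 0.6508 -0.0089  0.082 ] z [-0. -0. -1.] yaw 7.16 turn -0.09 shift cm [-0.06 -0.01  0.  ] F [-4.3 -0.3  5.3] open 0.0454 grip 32.6
```

Emit:
send_rows --rows '[[6,[0,0,0],0],[7,[0,0,0],0],[7,[0,0,0],0],[7,[0,0,0],0],[7,[0,0,-2],0],[7,[0,0,-4],0],[8.5,[0,0,-4],0],[8.5,[0,0,-4],0],[8.5,[0,0,0],0],[8.5,[0,0,0],0]]'

```text
t: 9.1
tool_pos: [0.6507, -0.0088, 0.2218]
tool_rot: [2.078, 2.355, 0.001]
contact_force: [0.1, -0.5, -0.5]
opening: 0.0848
grip_force: 0.0
```

Run:
```python
from look import *
to(ctrl,.450,.309,.068)
lids("wrist",[(.6351,.1088),(.6426,.0498),(.6508,-.009)],.115,.13,.032)
```

```text
t 9.1 tcp [ 0.6507 -0.0088  0.2218] z [ 0.001 -0.    -1.   ] yaw 7.16 turn -0.09 shift cm [ 34.04 -15.96  15.37] F [ 0.1 -0.5 -0.5] open 0.0848 grip 0.0
wrist lid 0.6352 0.1093 r 0.023 h 0.1227 3958
wrist lid 0.6427 0.05 r 0.023 h 0.1226 3622
wrist lid 0.6486 -0.0087 r 0.023 h 0.1226 2963
```

The first can is upright within about 2 mm of the row line. On to the second.

Emit:
send_rows --rows '[[8.5,[2,-1,0],0],[8.5,[4.5,-2.1,0],0],[8.5,[4.5,-2.1,0],0],[8.5,[4.5,-2.1,0],0],[8.5,[4.5,-2.1,0],0],[8.5,[4.5,-2.1,0],0],[8.5,[4.5,-2.1,0],0],[8.5,[3,-1.4,0],0],[8.5,[2,-1,0],0],[8.5,[0,0,0],0]]'

```text
t: 10.4
tool_pos: [0.4474, 0.3098, 0.22]
tool_rot: [-2.074, -2.358, 0.003]
contact_force: [1.1, -0.4, 0.6]
opening: 0.085
grip_force: 0.0
```

Emit:
send_rows --rows '[[8.5,[0,0,0],0],[8.5,[0,0,0],0]]'

```text
t: 10.65
tool_pos: [0.4498, 0.308, 0.221]
tool_rot: [-2.08, -2.355, 0.001]
contact_force: [-0.9, -0.3, -0.7]
opening: 0.0849
grip_force: 0.0
```

Run:
```python
from look import *
to(ctrl,.450,.309,.069)
lids("wrist",[(.45,.309)],.1,.12,.05)
m=np.load("top0.npz");print("tape",ray(m,168,282,.065))
```

```text
t 10.65 tcp [0.4498 0.308  0.221 ] z [-0. -0. -1.] yaw 7.1 turn -0.15 shift cm [ 0.1   0.04 15.2 ] F [-0.9 -0.3 -0.7] open 0.0849 grip 0.0
wrist lid 0.449 0.3093 r 0.023 h 0.1106 2783
tape [0.33281707 0.26369376 0.065     ]
```

Emit:
send_rows --rows '[[8.5,[0.1,0,4],0],[8.5,[0,0,4],0],[8.5,[0,0,4],0],[8.5,[0,0,2],0],[8.5,[0,0,1.2],0],[8.5,[0,0,0],0],[4,[0,0,0],0],[4,[0,0,0],0],[4,[0,0,0],0],[4,[0,0,0],0]]'

```text
t: 11.95
tool_pos: [0.4502, 0.31, 0.0707]
tool_rot: [2.078, 2.355, 0.003]
contact_force: [-1.4, -0.4, 7.1]
opening: 0.0456
grip_force: 30.6
```

Emit:
send_rows --rows '[[4,[0,0,0],0],[4,[0,0,0],0],[4,[0,0,-1],0],[4,[0,0,-2],0],[4,[0,0,-3],0],[4,[0,0,-4],0],[4,[0,0,-2],0],[4,[0,0,0],0],[4,[0,0,0],0]]'

```text
t: 13.08
tool_pos: [0.4486, 0.3091, 0.1875]
tool_rot: [-2.078, -2.355, 0.004]
contact_force: [0.1, -0.4, -4.2]
opening: 0.0452
grip_force: 31.6
```

Run:
```python
from look import *
to(ctrl,.630,.1685,.082)
```

```text
t 13.07 tcp [0.4486 0.3091 0.1875] z [-0.003 -0.001 -1.   ] yaw 7.16 turn -0.09 shift cm [-16.2   16.28  10.52] F [ 0.1 -0.4 -4.2] open 0.0452 grip 31.6
```

Emit:
send_rows --rows '[[4,[-1.5,2,-1],0],[4,[-2.5,3,0],0],[4,[-3,3,0],0],[4,[-3,3,0],0],[4,[-3,3,0],0],[4,[-1.7,1.3,0],0],[4,[-1,0.7,0],0],[4,[-0.5,0.3,0],0],[4,[0,0,0],0],[4,[0,0,0],0]]'

```text
t: 14.32
tool_pos: [0.6309, 0.1699, 0.1995]
tool_rot: [-2.077, -2.357, -0.0]
contact_force: [-0.3, 0.3, -2.9]
opening: 0.0453
grip_force: 31.9
```

Emit:
send_rows --rows '[[4,[0,0,2],0],[4,[0,0,3],0],[4,[0,0,2],0],[4,[0,0,1.5],0],[4,[0,0,1],0],[4,[0,0,0.8],0],[4,[0,0,0],0],[4,[0,0,0],0],[4,[0,0,0],0]]'

```text
t: 15.45
tool_pos: [0.632, 0.1692, 0.0972]
tool_rot: [2.078, 2.355, 0.002]
contact_force: [-0.5, 0.9, -3.0]
opening: 0.0453
grip_force: 32.0
```

Run:
```python
from look import *
to(ctrl,.630,.1685,.082)
```

```text
t 15.45 tcp [0.632  0.1692 0.0972] z [ 0.001  0.    -1.   ] yaw 7.16 turn -0.09 shift cm [-0.05 -0.21  1.52] F [-0.5  0.9 -3. ] open 0.0453 grip 32.0
```

Emit:
send_rows --rows '[[4,[-0.1,-0.2,0.5],0],[4,[0,0,0.5],0],[4,[0,0,0.3],0],[4,[0,0,0.2],0],[4,[0,0,0],0],[4,[0,0,0],0]]'

```text
t: 16.2
tool_pos: [0.6293, 0.1679, 0.0829]
tool_rot: [-2.078, -2.355, 0.002]
contact_force: [-5.5, -0.6, 5.9]
opening: 0.0453
grip_force: 33.1
```

Run:
```python
from look import *
to(ctrl,.630,.1685,.082)
```

```text
t 16.2 tcp [0.6293 0.1679 0.0829] z [-0.001 -0.    -1.   ] yaw 7.17 turn -0.08 shift cm [0.05 0.08 0.09] F [-5.5 -0.6  5.9] open 0.0453 grip 33.1
```

Emit:
send_rows --rows '[[6,[0,0,0],0],[7,[0,0,0],0],[7,[0,0,0],0],[7,[0,0,0],0],[7,[0,0,-2],0],[7,[0,0,-4],0],[7,[0,0,-4],0],[7,[0,0,-4],0],[7,[0,0,0],0],[7,[0,0,0],0]]'

```text
t: 17.45
tool_pos: [0.6295, 0.1679, 0.2218]
tool_rot: [2.078, 2.355, 0.001]
contact_force: [0.3, -0.2, -0.3]
opening: 0.0702
grip_force: 0.0
```

Run:
```python
from look import *
to(ctrl,.505,-.066,.2)
lids("wrist",[(.6277,.1686),(.6351,.1088)],.115,.13,.032)
```

```text
t 17.45 tcp [0.6295 0.1679 0.2218] z [ 0.001  0.    -1.   ] yaw 7.16 turn -0.09 shift cm [-21.66 -15.27   2.17] F [ 0.3 -0.2 -0.3] open 0.0702 grip 0.0
wrist lid 0.6282 0.1669 r 0.0232 h 0.1226 2958
wrist lid 0.6354 0.1096 r 0.0235 h 0.1225 2493
```

Both cans are upright within about 2 mm of the row. Now to the idler block, where I'll take a close look before pinching it.

Emit:
send_rows --rows '[[5,[-2,-1.5,0],0],[5,[-4,-2.9,0],0],[5,[-4.5,-3.1,0],0],[5,[-4.5,-3.1,0],0],[5,[-3.5,-2.5,0],0],[5,[-2,-1.4,0],0],[5,[-1.2,-0.7,0],0],[5,[0,0,0],10.3],[5,[0,0,0],10.3],[5,[0,0,0],0]]'

```text
t: 18.75
tool_pos: [0.5056, -0.0659, 0.2204]
tool_rot: [-2.462, -1.949, 0.001]
contact_force: [-0.7, -0.7, -0.3]
opening: 0.0502
grip_force: 0.0
```

Run:
```python
from look import *
m=ctrl.get_image("wrist");cv2.imwrite("pics/w5.png",m["frame"][:,:,::-1])
P=cloud(m);b=((P[...,2]>.107)&(P[...,2]<.122)&(np.hypot(P[...,0]-.507,P[...,1]+.067)<.05)).astype(np.uint8)
k=P[b>0];r=cv2.minAreaRect(k[:,:2].astype(np.float32)*1000);print(len(k),r,np.median(k[:,2]))
to(ctrl,r[0][0]/1000,r[0][1]/1000,.075,-13.4)
```

```text
847 ((506.6888732910156, -68.61932373046875), (30.073184967041016, 15.739907264709473), 76.97286224365234) 0.11748176798119248
t 18.8 tcp [ 0.5057 -0.066   0.2206] z [-0.001  0.001 -1.   ] yaw -13.23 turn 0.17 shift cm [-0.24  0.18 14.56] F [-1.  -0.9 -0.3] open 0.0502 grip 0.0
```

View pics/w5.png

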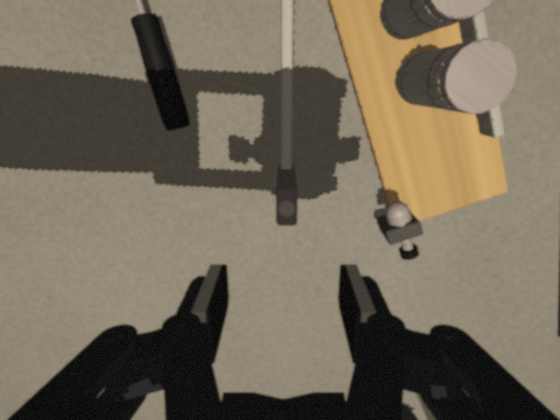

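The block's top is at (286,205), between the open fingers (225 to 342) and in line with the bar. It measures 30 × 16 mm at 117 mm height, as given. Lowering and pinching it.

Emit:
send_rows --rows '[[5,[-0.2,0.2,2],0],[5,[0,0,4],0],[5,[0,0,4],0],[5,[0,0,3],0],[5,[0,0,1.5],0],[5,[0,0,0],0],[1,[0,0,0],0],[1,[0,0,0],0],[1,[0,0,0],0],[1,[0,0,0],0]]' --newtons 45

```text
t: 20.05
tool_pos: [0.508, -0.069, 0.078]
tool_rot: [2.465, 1.946, 0.001]
contact_force: [-2.5, 0.7, 5.8]
opening: 0.0151
grip_force: 45.9
```

Emit:
send_rows --rows '[[1,[0,0,0],0],[1,[0,0,0],0]]'

```text
t: 20.3
tool_pos: [0.508, -0.069, 0.078]
tool_rot: [2.465, 1.946, 0.001]
contact_force: [-2.1, -0.5, 6.5]
opening: 0.0157
grip_force: 45.9
```

Run:
```python
from look import *
to(ctrl,.507,-.0685,.075,-13.4)
H=np.array([.5776,.2235])
o=ctrl.get_obs();p=o["tool_pos"][:2];d=H-p;print("radius",np.hypot(*d))
th=np.arctan2(-d[0],d[1]);print("keeper angle est",th-np.radians(7.22)+.36)
for a in (.09,.18,.27,.36,.37):
    t=np.radians(7.22)+a-.36;q=H+.3*np.array([np.sin(t),-np.cos(t)]);print(a,q.round(4),np.degrees(t).round(2))
```

```text
t 20.3 tcp [ 0.508 -0.069  0.078] z [ 0.001 -0.001 -1.   ] yaw -13.42 turn -0.02 shift cm [ 0.03 -0.11  0.3 ] F [-2.1 -0.5  6.5] open 0.0157 grip 45.9
radius 0.30067757309397614
keeper angle est 0.0002437004686463018
0.09 [ 0.5346 -0.0734] -8.25
0.18 [ 0.5614 -0.0761] -3.09
0.27 [ 0.5884 -0.0763] 2.06
0.36 [ 0.6153 -0.0741] 7.22
0.37 [ 0.6183 -0.0737] 7.79
```

Pinched: radius is 300.7 mm and the keeper angle about 0, as expected. Swinging it along its arc.

Emit:
send_rows --rows '[[1,[0.02,1.1,0],-2.1],[1,[0.02,1.1,0],-2.1],[1,[0.02,1.1,0],-2.1],[1,[0.02,1.1,0],-2.1],[1,[0.02,1.1,0],-2.1],[1,[0.02,1.1,0],-2.1],[1,[0,0,0],0],[1,[0,0,0],0]]'

```text
t: 21.3
tool_pos: [0.573, -0.077, 0.078]
tool_rot: [2.237, 2.205, 0.0]
contact_force: [-2.9, 1.4, 7.7]
opening: 0.0155
grip_force: 46.2
```

```bash
cat > kp.py <<'E'
from look import *
H=np.array([.5776,.2235]);t=np.radians(7.22)+.365-.36;q=H+.3*np.array([np.sin(t),-np.cos(t)])
to(ctrl,q[0],q[1],.078,np.degrees(t))
o=ctrl.get_obs();d=H-o["tool_pos"][:2]
print("radius",np.hypot(*d),"angle",np.arctan2(-d[0],d[1])-np.radians(7.22)+.36)
E
python3 kp.py
```

```text
t 21.3 tcp [ 0.573 -0.077  0.078] z [ 0.001 -0.    -1.   ] yaw -0.84 turn -8.35 shift cm [ 0.37  4.37 -0.  ] F [-2.9  1.4  7.7] open 0.0155 grip 46.2
radius 0.30056992922130377 angle 0.21875917028538683
```

Emit:
send_rows --rows '[[1,[0.01,0.55,0],-1.05],[1,[0,0.55,0],-1.05],[1,[0.01,0.55,0],-1.05],[1,[0,0.55,0],-1.05],[1,[0.01,0.55,0],-1.05],[1,[0,0.55,0],-1.05],[1,[0.01,0.55,0],-1.05],[1,[0,0.55,0],-1.05],[1,[0,0,0],0],[1,[0,0,0],0]]'

```text
t: 22.55
tool_pos: [0.6165, -0.0745, 0.078]
tool_rot: [-2.071, -2.363, 0.0]
contact_force: [-6.3, 1.0, 7.6]
opening: 0.0155
grip_force: 46.2
```

```bash
python3 kp.py
python3 - <<'E'
from look import *
m=lids("top",[(.6277,.169),(.6354,.1096),(.643,.0505),(.65,-.009)],.115,.13,.029)
cv2.imwrite("pics/top9.png",cv2.resize(m["frame"][110:260,90:460,::-1],None,fx=2,fy=2,interpolation=2))
m=ctrl.get_image("side");cv2.imwrite("pics/side9.png",m["frame"][:,:,::-1])
E
```

```text
t 22.55 tcp [ 0.6165 -0.0745  0.078 ] z [-0. -0. -1.] yaw 7.54 turn 0.03 shift cm [ 0.05  0.03 -0.  ] F [-6.3  1.   7.6] open 0.0155 grip 46.2
radius 0.3004932764388336 angle 0.36385593228640434
top lid 0.6293 0.1677 r 0.0233 h 0.121 272
top lid 0.6358 0.1105 r 0.0235 h 0.1211 273
top lid 0.6431 0.051 r 0.0231 h 0.1209 267
top lid 0.6467 -0.0184 r 0.0181 h 0.1212 70
```

View pics/side9.png

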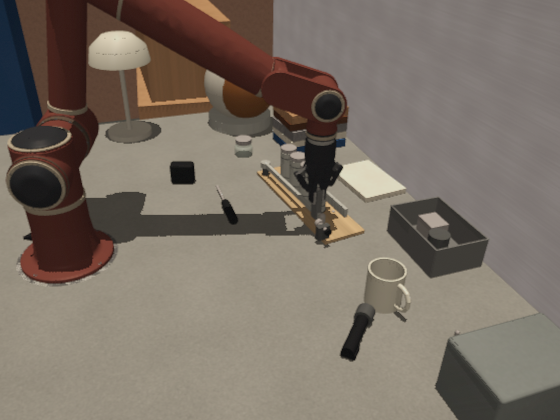

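View pics/top9.png

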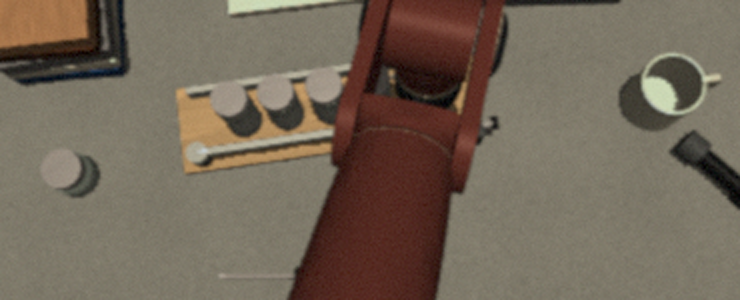

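The keeper is at 0.364 rad, past 0.345 and short of the stop. It looks parallel to the row in the top view (196,152)–(335,135), and the force on the fingers is about 6 N, close to the 6 N spring force given at the stop. The cans' lids at (230,100), (277,95) and (325,88) form a straight row, with the fourth under the arm as measured earlier. Handing in.

```bash
python3 -c "
from station import ctrl
print(ctrl.finish_job())"
```

```text
the job is handed in; nothing more can be done
None
```

I handed the job in at about 23 s with all four canisters upright in the row (the two I placed measured within about 2 mm of their places) and the keeper held at about 0.364 rad, past the click, with the fingers still pinching the block.

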